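# Stroke shut the lids of a curved bur caddy

### The job

The five flip lids of the curved bur caddy have been left standing open. Run a closed fingertip low along the curve of the row, starting at the end from which the lids are hinged, so that the lids are folded down one after another in the order of the row and all end fully shut. Touch lightly: do not grasp or lift anything, press hard, or shove the caddy out of place, and leave the jar, cup, carton and bur block alone.

Things in the scene. Friction and masses are not known exactly. Their poses are not given: they have to be found in the camera images.
- caddy: Curved bur caddy, loose, 1.1 kg: five grey plastic flip-top compartments on a wooden base 62 mm wide. Origin on the bench under the middle one (3), z up. Compartment centres lie on an arc of radius 170 mm about (-170, 0) mm in the caddy frame, at angle (i-3)*0.247 rad from +x: compartment 1 at the -y end, 5 at the +y end. Rims 36 mm, shut lids' upper faces 38.5 mm above the bench.
- top1 (a point): point fixed to the caddy at the centre of compartment 1's mouth, 38.5 mm above the bench: the middle of the shut lid's upper face. The compartment is 44 mm across the row, 36 mm along it; its lid's hinge lies across the row, 18 mm from here towards compartment 1's end, 36 mm above the bench
- top2 (a point): point fixed to the caddy at the centre of compartment 2's mouth, 38.5 mm above the bench: the middle of the shut lid's upper face. The compartment is 44 mm across the row, 36 mm along it; its lid's hinge lies across the row, 18 mm from here towards compartment 1's end, 36 mm above the bench
- top3 (a point): point fixed to the caddy at the centre of compartment 3's mouth, 38.5 mm above the bench: the middle of the shut lid's upper face. The compartment is 44 mm across the row, 36 mm along it; its lid's hinge lies across the row, 18 mm from here towards compartment 1's end, 36 mm above the bench
- top4 (a point): point fixed to the caddy at the centre of compartment 4's mouth, 38.5 mm above the bench: the middle of the shut lid's upper face. The compartment is 44 mm across the row, 36 mm along it; its lid's hinge lies across the row, 18 mm from here towards compartment 1's end, 36 mm above the bench
- top5 (a point): point fixed to the caddy at the centre of compartment 5's mouth, 38.5 mm above the bench: the middle of the shut lid's upper face. The compartment is 44 mm across the row, 36 mm along it; its lid's hinge lies across the row, 18 mm from here towards compartment 1's end, 36 mm above the bench
- lid1 (a joint): metal lid of compartment 1, 44 mm across the row, 34 mm along it, 2.5 mm thick: 0 shut, 1.57 upright, stop at 1.9. Hinged on the side towards compartment 1's end; open, it leans that way, up to 70 mm above the bench. Pushed towards compartment 5's end it folds down. Stiff hinge: it stays where left (0.15 N at its free edge moves it) but drops shut by itself within about 0.5 rad of shut
- lid2 (a joint): metal lid of compartment 2, 44 mm across the row, 34 mm along it, 2.5 mm thick: 0 shut, 1.57 upright, stop at 1.9. Hinged on the side towards compartment 1's end; open, it leans that way, up to 70 mm above the bench. Pushed towards compartment 5's end it folds down. Stiff hinge: it stays where left (0.15 N at its free edge moves it) but drops shut by itself within about 0.5 rad of shut
- lid3 (a joint): metal lid of compartment 3, 44 mm across the row, 34 mm along it, 2.5 mm thick: 0 shut, 1.57 upright, stop at 1.9. Hinged on the side towards compartment 1's end; open, it leans that way, up to 70 mm above the bench. Pushed towards compartment 5's end it folds down. Stiff hinge: it stays where left (0.15 N at its free edge moves it) but drops shut by itself within about 0.5 rad of shut
- lid4 (a joint): metal lid of compartment 4, 44 mm across the row, 34 mm along it, 2.5 mm thick: 0 shut, 1.57 upright, stop at 1.9. Hinged on the side towards compartment 1's end; open, it leans that way, up to 70 mm above the bench. Pushed towards compartment 5's end it folds down. Stiff hinge: it stays where left (0.15 N at its free edge moves it) but drops shut by itself within about 0.5 rad of shut
- lid5 (a joint): metal lid of compartment 5, 44 mm across the row, 34 mm along it, 2.5 mm thick: 0 shut, 1.57 upright, stop at 1.9. Hinged on the side towards compartment 1's end; open, it leans that way, up to 70 mm above the bench. Pushed towards compartment 5's end it folds down. Stiff hinge: it stays where left (0.15 N at its free edge moves it) but drops shut by itself within about 0.5 rad of shut
- jar: bystander: small amber jar, 36 mm across, 45 mm high, standing loose in the hollow of the caddy's curve, about 85 mm from the middle of the row; origin at its underside
- cup: bystander: loose open steel cup, 72 mm across, 60 mm high; origin at its underside
- carton: bystander: loose yellow carton 50 x 75 x 24 mm; origin at its underside
- burblock: bystander: loose black block 50 x 100 x 22 mm with five burs standing in a row, 53 mm high in all; origin at its underside

How it is judged:
By the outcome, as a careful person would: the job done as asked, in the order asked, and still so for the second after the job is handed in, with the robot touching nothing.
It also fails if it takes over 45 s, if anything falls off the work surface, if the arm or the gripper's body presses on something with over 40 N, if the wrist force passes 120 N, or if a joint passes its speed limit or range.

### The arm

A 7-joint arm with a two-finger parallel gripper is mounted at the origin on the work surface. World frame = base frame: x ahead of the robot, y to its left, z up, the work surface at z = 0. Lengths are in m, angles in rad, forces in N, time in s.
With the tool pointing down it reaches from about 0.4 to 0.9 m from the base axis. Payload 5.5 kg.
Tool frame: the origin (TCP) lies at the very end of the fingers, on their centre line; the grasp point (between the pads) lies 19 mm behind it; z points along the fingers, y is the line along which they close (so a half turn about z gives the same grasp; the last joint's range is limited). The gripper opens to 92 mm and grips with 3 to 60 N. Pads are 19 mm wide; open, the fingers measure 130 mm over their backs; the gripper's body (75 mm by 190 mm) begins 47 mm behind the grasp point.
Start: joints at [-0.855, 0.501, -0.427, 1.55, 0.221, 1.138, -0.21], TCP at [0.284, 0.585, 0.227] pointing down, gripper open.
Joint ranges: [-2.88, 2.88], [-0.31, 2.03], [-1.54, 1.56], [0.2, 2.42], [-1.41, 4.55], [0.19, 2.02], [-2.57, 2.57]. Speed limits (rad/s): [2.57, 2.57, 3.14, 3.14, 3.14, 3.14, 3.14].

### API

Orientations are given as a unit quaternion [x, y, z, w].
In Python, from workcell import status, eyes, workorder gives the robot as it stands. The module is installed in compiled form; this text tells all that it offers.
- The arm moves only by the tool move_arm, never from a script. Its argument "deltas" is a list of rows, each an object of numbers: "ax", "ay", "az": the turn, a rotation vector about the tool's x, y, z in degrees; "x", "y", "z": the shift along the tool's x, y, z in cm; "hand": the closure, from 0 (fully open) to 1 (shut). A call has 1 to 8 rows; each row shifts and turns the commanded pose from where the row before left it, along the tool's axes as they then stand; what a row does not reach is not made up. A row lasts 1/10 s, in which the tool goes at most 50 mm and 8.59 degrees, less where a joint would pass 70% of its speed; a pose out of reach is approached as far as the arm can. A call is refused whole if a number of a shift passes 5 or a number of a turn 8.59, either way. A call with a gripper value outside its range is refused whole. The fingers move at their own pace and stop on an object; "force" is the grip in N (left out, the last holds). Time passes only in rows, so rows that do not move let the fingers close. It gives the time, the measured TCP pose, the force, the opening and the grip force at its end, in the units of the state.
- status.get_obs(): the state, without advancing time (a new reading comes with each control period).
- eyes.read_camera(name): name is "scene" or "top"; returns a dict with "image" (384x512x3 uint8, red, green, blue), "fx", "fy", "cx", "cy" (pixels), "rvec" (rotation vector, rad) and "tvec" (3), from world to camera coordinates, as OpenCV has them. Camera axes: x right, y down, z forward; pixel columns grow to the right and rows downward; lengths in m; the calibration is good to about 2 mm. A picture is of the moment at which its call begins. There is no depth.
- workorder.finish_job(): hands the job in; it is judged then, once.
The state is a dict: "t": time; "joints": joint angles; "joint_velocities": joint speeds; "joint_efforts": joint torques, N m; "ee_pos": TCP position; "ee_rot": TCP orientation; "wrist_force": force on the tool from outside, world axes, zero at the start; "torque": the same for the moment, N m; "gripper_width": opening from 0.0 (shut) to 1.0 (fully open); "finger_force": force on a finger pad.
Only numpy, scipy, OpenCV 4.12 (cv2) and the standard library are available. Lean on these libraries where they do the work, as an engineer would, in place of code of your own. Each camera call takes 0.05 s, during which the arm holds its last target. There are 200 camera calls.

## Working session

There is one attempt and no reset: what is moved stays moved. The work goes in short steps, Python scripts to look and compute and a tool call to move; the robot and the scene stay as the last step left them, time stands still between calls to the robot, and variables do not carry over. Pictures are saved under pics/ and viewed, at most 10 in all, crops included, and the job is handed in when it is done.

Besides the shell and the picture viewer there is one more tool, called after "Request:" in YAML: its name, and indented under it one key for each argument. move_arm: Moves the arm, as the interface text tells. Its arguments: {"type":"object","properties":{"deltas":{"type":"array","items":{"type":"object","properties":{"ax":{"type":"number"},"ay":{"type":"number"},"az":{"type":"number"},"x":{"type":"number"},"y":{"type":"number"},"z":{"type":"number"},"hand":{"type":"number"}}}},"force":{"type":"number"}},"required":["deltas"]}

```bash
mkdir -p pics
python3 - <<'E'
from workcell import status, eyes
import cv2,numpy as np
for n in("top","scene"):
    c=eyes.read_camera(n); cv2.imwrite(f"pics/{n}0.png",c["image"][:,:,::-1])
    R=cv2.Rodrigues(np.array(c["rvec"]))[0]
    print(n,c["fx"],c["cx"],c["cy"],(-R.T@np.array(c["tvec"]).ravel()).round(3),R.round(2).tolist())
o=status.get_obs();print(o["t"],o["ee_pos"],o["ee_rot"],o["gripper_width"])
E
```

```text
top 382.0831080537145 256.79150126139797 195.34316041860043 [0.386 0.006 0.91 ] [[-0.01, -1.0, 0.0], [-0.98, 0.01, -0.22], [0.22, -0.0, -0.98]]
scene 404.1854297695692 252.89997521885775 184.5231573797315 [ 1.23  -0.454  0.599] [[0.57, 0.82, 0.01], [0.45, -0.3, -0.84], [-0.69, 0.49, -0.54]]
0.1 [0.28411645 0.58390033 0.22576382] [ 2.24448532e-01  9.74485529e-01 -8.69813840e-04 -2.32513486e-04] 1.000727542379611
```

View pics/top0.png

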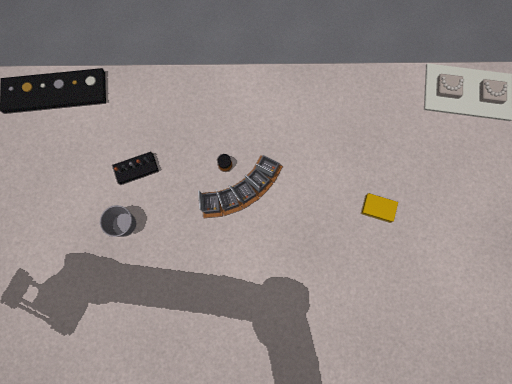

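View pics/scene0.png

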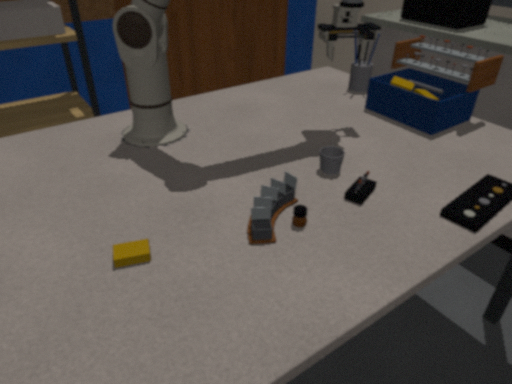

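Run:
```python
import cv2,numpy as np
a=cv2.imread("pics/top0.png")[145:225,190:290]; b=cv2.imread("pics/scene0.png")[165:250,235:320]
cv2.imwrite("pics/crop0.png",np.hstack([cv2.resize(a,(400,320),interpolation=2),cv2.resize(b,(320,320),interpolation=2)]))
h=cv2.cvtColor(cv2.imread("pics/top0.png"),cv2.COLOR_BGR2HSV)
m=cv2.inRange(h[145:225,190:290],(3,90,50),(20,255,255))
ys,xs=np.nonzero(m);print(len(xs))
for x in range(0,100,4):
    k=ys[xs==x]; print(x+190,(k+145).tolist())
```

```text
591
190 []
194 []
198 []
202 [193]
206 [214, 215, 216, 217]
210 [192, 213, 214, 215, 216]
214 [192, 207, 208, 209, 213, 214, 215, 216]
218 [213, 214, 215, 216]
222 [168, 169, 170, 190, 210, 211, 212, 213, 214, 215]
226 [168, 169, 170, 211, 212, 213, 214]
230 [165, 166, 167, 168, 204, 205, 209, 210, 211, 212, 213]
234 [203, 208, 209, 210, 211]
238 [201, 202, 206, 207, 208, 209, 210]
242 [180, 203, 204, 205, 206, 207]
246 [196, 197, 202, 203, 204, 205, 206]
250 [172, 173, 199, 200, 201, 202, 203]
254 [167, 168, 189, 190, 197, 198, 199, 200, 201]
258 [160, 161, 162, 192, 193, 194, 195, 196, 197, 198]
262 [182, 183, 190, 191, 192, 193, 194]
266 [185, 186, 187, 188, 189, 190]
270 [178, 179, 180, 181, 182, 183, 184, 185, 186]
274 [167, 168, 174, 175, 176, 177, 178, 179, 180, 181]
278 [166, 167, 168, 169, 170, 171, 172, 173]
282 [166]
286 []
```

View pics/crop0.png

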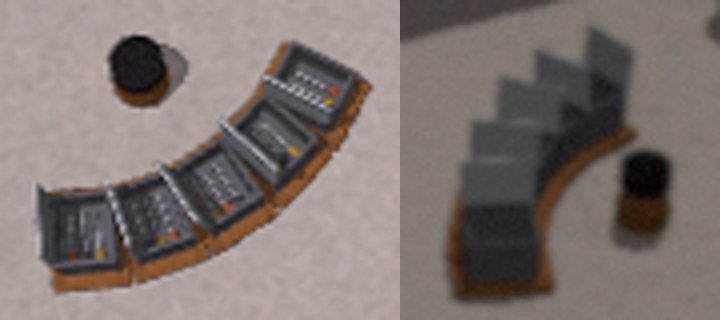

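```bash
cat > h.py <<'E'
import cv2,numpy as np
from workcell import eyes,status
def ray(c,uv,z):
    R=cv2.Rodrigues(np.array(c["rvec"]))[0];C=-R.T@np.array(c["tvec"]).ravel()
    d=R.T@np.array([(uv[0]-c["cx"])/c["fx"],(uv[1]-c["cy"])/c["fy"],1]);return (C+d*(z-C[2])/d[2])[:2]
def proj(c,p):
    K=np.array([[c["fx"],0,c["cx"]],[0,c["fy"],c["cy"]],[0,0,1]])
    return cv2.projectPoints(np.array(p,float),np.array(c["rvec"]),np.array(c["tvec"]),K,None)[0][:,0]
def loc(i,al,ac,z):
    a=(i-3)*.247; r=.17+ac
    return np.array([-.17+r*np.cos(a)-al*np.sin(a), r*np.sin(a)+al*np.cos(a), z])
def world(q,p):
    c,s=np.cos(q[2]),np.sin(q[2]);p=np.atleast_2d(p)
    return np.c_[q[0]+c*p[:,0]-s*p[:,1],q[1]+s*p[:,0]+c*p[:,1],p[:,2]]
E
python3 - <<'E'
from h import *
from scipy.optimize import least_squares
c=eyes.read_camera("top")
h=cv2.cvtColor(c["image"],cv2.COLOR_RGB2HSV)
m=cv2.inRange(h,(3,90,50),(20,255,255))
E=np.array([ray(c,(x,np.nonzero(m[195 if x<258 else 175:225,x])[0].max()+(195 if x<258 else 175)+.5),0) for x in range(206,276)])
px=lambda u,v:(190+(u+.5)/4-.5,145+(v+.5)/4-.5)
Cn=[(5,.018,-.022,289,42),(5,.018,.022,360,76),(1,.018,.022,130,268),(1,-.018,.022,50,272)]
W=np.array([ray(c,px(u,v),.036) for *_,u,v in Cn]);L=np.array([loc(i,a,b,.036) for i,a,b,*_ in Cn])
def f(q):
    ce=world(q,[-.17,0,0])[0,:2]
    return np.r_[(world(q,L)[:,:2]-W).ravel()*3,np.linalg.norm(E-ce,axis=1)-.201]
s=least_squares(f,[.5,.0,-2.2]);q=s.x;print(q,(f(q)[:8]/3*1e3).round(1),(f(q)[8::6]*1e3).round(1))
np.save("q.npy",q)
for i in range(1,6):print(i,world(q,loc(i,0,0,.0385)).round(4))
j=ray(c,px(138,64),.045);print("jar",j,np.linalg.norm(j-q[:2]))
im=cv2.resize(c["image"][145:225,190:290],None,fx=6,fy=6,interpolation=2)[:,:,::-1].copy()
sc=eyes.read_camera("scene");im2=cv2.resize(sc["image"][165:250,235:320],None,fx=6,fy=6)[:,:,::-1].copy()
for I,cc,o in((im,c,(190,145)),(im2,sc,(235,165))):
  for i in range(1,6):
    P=[loc(i,a,b,z) for z in (.036,) for a,b in((-.018,-.022),(-.018,.022),(.018,.022),(.018,-.022))]
    p=((proj(cc,world(q,P))-o+.5)*6).astype(int);cv2.polylines(I,[p],True,(0,255,0),1)
cv2.imwrite("pics/fit.png",np.vstack([im[:,:510],im2])[:1000]) if 0 else cv2.imwrite("pics/fit.png",cv2.resize(np.hstack([im[:480],im2[:480]]),None,fx=.72,fy=.72))
E
```

```text
[ 0.59629961  0.0313331  -2.55775481] [ 2.1 -1.8  3.   1.5  3.4  7.7  2.  -2.8] [-0.6 -2.3 -0.5 -2.5 -0.9 -0.6 -3.6 -0.8 -1.  -1.4 -1.6 -1.1]
1 [[0.5688 0.1098 0.0385]]
2 [[0.5777 0.0689 0.0385]]
3 [[0.5963 0.0313 0.0385]]
4 [[ 6.235e-01 -5.000e-04  3.850e-02]]
5 [[ 0.6577 -0.0247  0.0385]]
jar [0.66610447 0.07773583] 0.08382083456474326
```

View pics/fit.png

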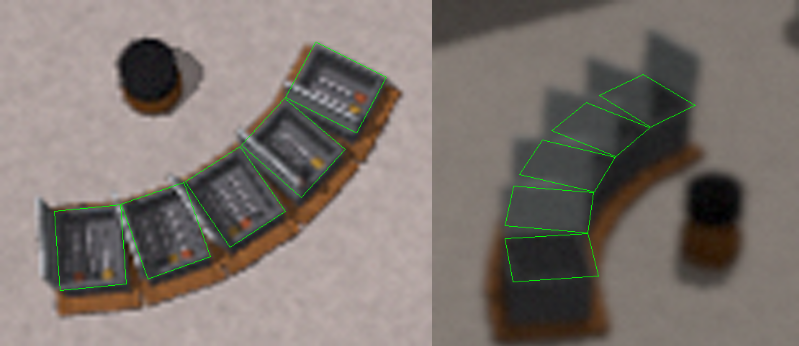

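The fit overlay matches the rims: compartment 1 is at the left (top crop about (90,247)) and compartment 5 is at the upper right (335,87). All five lids stand open, leaning towards end 1. Next I'll work out the approach.

```bash
cat >> h.py <<'E'
from scipy.spatial.transform import Rotation as Ro
def goal(s,z):  # s: m along the arc from comp 1; tool x = -tangent
    q=np.load("q.npy");i=1+s/.17/.247
    p=world(q,loc(i,0,0,z))[0]; t=q[2]+np.pi/2+(i-3)*.247
    X=-np.array([np.cos(t),np.sin(t),0]);Z=np.array([0,0,-1.]);return p,Ro.from_matrix(np.c_[X,np.cross(Z,X),Z])
def go(s,z):
    o=status.get_obs();R=Ro.from_quat(o["ee_rot"]);p,G=goal(s,z)
    print("t",o["t"],"pos",o["ee_pos"].round(4),"goal",p.round(4),"shift cm",(R.inv().apply(p-o["ee_pos"])*100).round(2),"turn",np.degrees((R.inv()*G).as_rotvec()).round(2),"F",o["wrist_force"].round(2),"w",round(o["gripper_width"],3))
E
python3 -c "
from h import *
go(-.052,.226)"
```

```text
t 0.2 pos [0.2842 0.5841 0.2261] goal [0.5721 0.1615 0.226 ] shift cm [-4.438e+01 -2.541e+01  3.000e-02] turn [-6.000e-02  4.000e-02  7.644e+01] F [0.73 0.72 0.28] w 1.0
```

Request:
move_arm:
  deltas:
    - {"x": -2, "y": -1.2, "hand": 1}
    - {"x": -3, "y": -1.7, "hand": 1}
    - {"x": -3.5, "y": -2, "hand": 1}
    - {"x": -3.5, "y": -2, "hand": 1}
    - {"x": -3.5, "y": -2, "hand": 1}
    - {"x": -3.5, "y": -2, "hand": 1}
    - {"x": -3.5, "y": -2, "hand": 1}
    - {"x": -3.5, "y": -2, "hand": 1}
  force: 5

```text
invalid input at $.deltas[0]: expected keys ax, ay, az, x, y, z, hand
```

Request:
move_arm:
  deltas:
    - {"x": -3.5, "y": -2, "hand": 1}
    - {"x": -3.5, "y": -2, "hand": 1}
    - {"x": -3.5, "y": -2, "hand": 1}
    - {"x": -3.5, "y": -2, "hand": 1}
    - {"x": -3, "y": -1.8, "hand": 1}
    - {"x": -1.4, "y": -0.7, "hand": 1}
    - {"az": 4, "hand": 1}
    - {"az": 7, "hand": 1}

```text
invalid input at $.deltas[0]: expected keys ax, ay, az, x, y, z, hand
```

Request:
move_arm:
  deltas:
    - {"az": 8, "hand": 1}
    - {"az": 8, "hand": 1}
    - {"az": 8, "hand": 1}
    - {"az": 8, "hand": 1}
    - {"az": 8, "hand": 1}
    - {"az": 8, "hand": 1}
    - {"az": 8, "hand": 1}
    - {"az": 6, "hand": 1}

```text
invalid input at $.deltas[0]: expected keys ax, ay, az, x, y, z, hand
```

```bash
python3 -c "
from h import *
go(-.052,.046)
print(status.get_obs()['joints'])
for n in ('top','scene'):
  c=eyes.read_camera(n);cv2.imwrite('pics/a_'+n+'.png',c['image'][:,:,::-1])
"
```

```text
t 0.2 pos [0.2842 0.5841 0.2261] goal [0.5721 0.1615 0.046 ] shift cm [-44.38 -25.39  18.03] turn [-6.000e-02  4.000e-02  7.644e+01] F [0.73 0.72 0.28] w 1.0
[-0.85479211  0.50152218 -0.42689109  1.55105495  0.22081326  1.13826506
 -0.21029673]
```

View pics/a_scene.png

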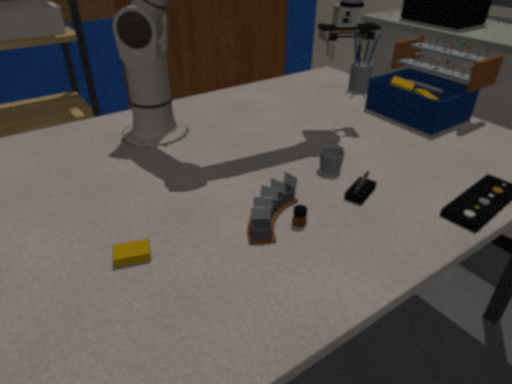

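The calls were refused because every row needs all the keys, so nothing has moved and the picture is unchanged. I'll send them again with all keys.

Request:
move_arm:
  deltas:
    - {"ax": 0, "ay": 0, "az": 0, "x": -2, "y": -1.2, "z": 0, "hand": 1}
    - {"ax": 0, "ay": 0, "az": 0, "x": -3, "y": -1.7, "z": 0, "hand": 1}
    - {"ax": 0, "ay": 0, "az": 0, "x": -3.5, "y": -2, "z": 0, "hand": 1}
    - {"ax": 0, "ay": 0, "az": 0, "x": -3.5, "y": -2, "z": 0, "hand": 1}
    - {"ax": 0, "ay": 0, "az": 0, "x": -3.5, "y": -2, "z": 0, "hand": 1}
    - {"ax": 0, "ay": 0, "az": 0, "x": -3.5, "y": -2, "z": 0, "hand": 1}
    - {"ax": 0, "ay": 0, "az": 0, "x": -3.5, "y": -2, "z": 0, "hand": 1}
    - {"ax": 0, "ay": 0, "az": 0, "x": -3.5, "y": -2, "z": 0, "hand": 1}
  force: 5

```text
t: 1.1
ee_pos: [0.4537, 0.3354, 0.2269]
ee_rot: [0.224, 0.974, 0.0, 0.0]
wrist_force: [0.8, 1.3, 0.3]
gripper_width: 0.352
finger_force: 0.0
```

Request:
move_arm:
  deltas:
    - {"ax": 0, "ay": 0, "az": 0, "x": -3.5, "y": -2, "z": 0, "hand": 1}
    - {"ax": 0, "ay": 0, "az": 0, "x": -3.5, "y": -2, "z": 0, "hand": 1}
    - {"ax": 0, "ay": 0, "az": 0, "x": -3.5, "y": -2, "z": 0, "hand": 1}
    - {"ax": 0, "ay": 0, "az": 0, "x": -3.5, "y": -2, "z": 0, "hand": 1}
    - {"ax": 0, "ay": 0, "az": 0, "x": -3, "y": -1.8, "z": 0, "hand": 1}
    - {"ax": 0, "ay": 0, "az": 0, "x": -1.4, "y": -0.7, "z": 0, "hand": 1}
    - {"ax": 0, "ay": 0, "az": 4, "x": 0, "y": 0, "z": 0, "hand": 1}
    - {"ax": 0, "ay": 0, "az": 7, "x": 0, "y": 0, "z": 0, "hand": 1}

```text
t: 1.9
ee_pos: [0.5724, 0.162, 0.2265]
ee_rot: [0.319, 0.948, 0.0, -0.0]
wrist_force: [-1.7, 0.4, -0.3]
gripper_width: 0.006
finger_force: 0.0
```

Request:
move_arm:
  deltas:
    - {"ax": 0, "ay": 0, "az": 8, "x": 0, "y": 0, "z": 0, "hand": 1}
    - {"ax": 0, "ay": 0, "az": 8, "x": 0, "y": 0, "z": 0, "hand": 1}
    - {"ax": 0, "ay": 0, "az": 8, "x": 0, "y": 0, "z": 0, "hand": 1}
    - {"ax": 0, "ay": 0, "az": 8, "x": 0, "y": 0, "z": 0, "hand": 1}
    - {"ax": 0, "ay": 0, "az": 8, "x": 0, "y": 0, "z": 0, "hand": 1}
    - {"ax": 0, "ay": 0, "az": 8, "x": 0, "y": 0, "z": 0, "hand": 1}
    - {"ax": 0, "ay": 0, "az": 8, "x": 0, "y": 0, "z": 0, "hand": 1}
    - {"ax": 0, "ay": 0, "az": 6, "x": 0, "y": 0, "z": 0, "hand": 1}

```text
t: 2.7
ee_pos: [0.5719, 0.1634, 0.2266]
ee_rot: [0.761, 0.648, 0.0, -0.0]
wrist_force: [1.0, 1.0, -0.3]
gripper_width: 0.008
finger_force: 0.0
```

```bash
python3 -c "
from h import *
go(-.052,.046)
print(status.get_obs()['joints'])
"
```

```text
t 2.7 pos [0.5719 0.1634 0.2266] goal [0.5721 0.1615 0.046 ] shift cm [-0.19  0.06 18.06] turn [-0.03 -0.04  3.23] F [ 1.05  0.99 -0.3 ] w 0.008
[-0.29688519  0.36946536 -0.03312991  1.70613295  0.01270673  1.06643435
 -0.49366829]
```

Request:
move_arm:
  deltas:
    - {"ax": 0, "ay": 0, "az": 0, "x": 0, "y": 0, "z": 2, "hand": 1}
    - {"ax": 0, "ay": 0, "az": 0, "x": 0, "y": 0, "z": 3, "hand": 1}
    - {"ax": 0, "ay": 0, "az": 0, "x": 0, "y": 0, "z": 3, "hand": 1}
    - {"ax": 0, "ay": 0, "az": 0, "x": 0, "y": 0, "z": 3, "hand": 1}
    - {"ax": 0, "ay": 0, "az": 0, "x": 0, "y": 0, "z": 2, "hand": 1}
    - {"ax": 0, "ay": 0, "az": 0, "x": 0, "y": 0, "z": 1, "hand": 1}
    - {"ax": 0, "ay": 0, "az": 0, "x": 0, "y": 0, "z": 0, "hand": 1}

```text
t: 3.4
ee_pos: [0.5711, 0.1625, 0.0853]
ee_rot: [0.76, 0.65, -0.001, -0.001]
wrist_force: [-0.2, 0.3, -0.4]
gripper_width: 0.006
finger_force: 0.0
```

```bash
python3 -c "
from h import *
go(-.052,.046)
a=eyes.read_camera('top')['image'][125:245,170:310];b=eyes.read_camera('scene')['image'][130:250,220:360]
cv2.imwrite('pics/b.png',cv2.resize(np.hstack([a,b]),None,fx=2.85,fy=2.85,interpolation=2)[:,:,::-1])
"
```

```text
t 3.4 pos [0.5711 0.1625 0.0853] goal [0.5721 0.1615 0.046 ] shift cm [-0.08  0.13  3.93] turn [-0.17  0.05  3.5 ] F [-0.22  0.34 -0.42] w 0.006
```

View pics/b.png

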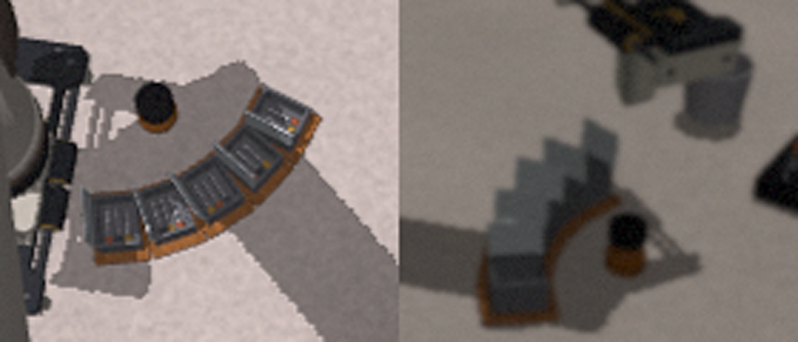

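Request:
move_arm:
  deltas:
    - {"ax": 0, "ay": 0, "az": 2, "x": 0, "y": 0.1, "z": 1, "hand": 1}
    - {"ax": 0, "ay": 0, "az": 0, "x": 0, "y": 0, "z": 1.5, "hand": 1}
    - {"ax": 0, "ay": 0, "az": 0, "x": 0, "y": 0, "z": 1, "hand": 1}
    - {"ax": 0, "ay": 0, "az": 0, "x": 0, "y": 0, "z": 0.4, "hand": 1}
    - {"ax": 0, "ay": 0, "az": 0, "x": 0, "y": 0, "z": 0, "hand": 1}

```text
t: 4.0
ee_pos: [0.5725, 0.1614, 0.0465]
ee_rot: [0.771, 0.636, -0.001, -0.0]
wrist_force: [0.7, 0.9, -0.9]
gripper_width: 0.004
finger_force: 0.0
```

Request:
move_arm:
  deltas:
    - {"ax": 0, "ay": 0, "az": -2.7, "x": -0.8, "y": 0, "z": 0, "hand": 1}
    - {"ax": 0, "ay": 0, "az": -2.7, "x": -0.8, "y": 0, "z": 0, "hand": 1}
    - {"ax": 0, "ay": 0, "az": -2.7, "x": -0.8, "y": 0, "z": 0, "hand": 1}
    - {"ax": 0, "ay": 0, "az": -2.7, "x": -0.8, "y": 0, "z": 0, "hand": 1}
    - {"ax": 0, "ay": 0, "az": -2.7, "x": -0.8, "y": 0, "z": 0, "hand": 1}
    - {"ax": 0, "ay": 0, "az": -2.7, "x": -0.8, "y": 0, "z": 0, "hand": 1}

```text
t: 4.6
ee_pos: [0.5703, 0.1138, 0.0482]
ee_rot: [0.673, 0.739, 0.0, 0.0]
wrist_force: [-0.5, 1.0, 0.0]
gripper_width: 0.004
finger_force: 0.0
```

```bash
python3 -c "
from h import *
go(-.004,.046)
a=eyes.read_camera('top')['image'][125:245,170:310];b=eyes.read_camera('scene')['image'][130:250,220:360]
cv2.imwrite('pics/c.png',cv2.resize(np.hstack([a,b]),None,fx=2.85,fy=2.85,interpolation=2)[:,:,::-1])
"
```

```text
t 4.6 pos [0.5703 0.1138 0.0482] goal [0.5685 0.1138 0.046 ] shift cm [ 0.02 -0.18  0.22] turn [ 0.04 -0.01  1.57] F [-0.54  0.99  0.05] w 0.004
```

View pics/c.png

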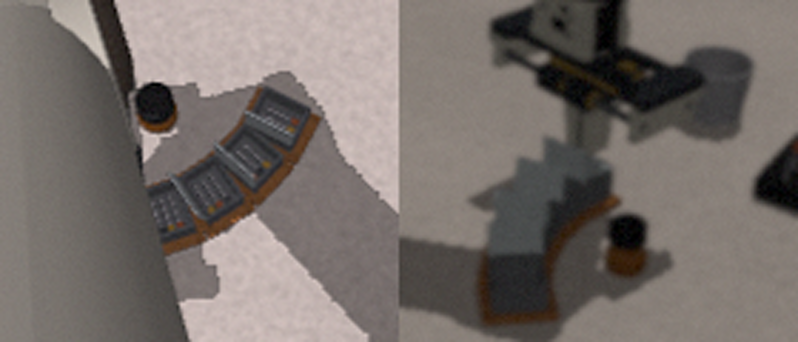

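Lid 1 has folded down, the caddy is still in place and lids 2–5 are still up. I'll continue along the curve.

Request:
move_arm:
  deltas:
    - {"ax": 0, "ay": 0, "az": -2.7, "x": -0.8, "y": -0.1, "z": 0.1, "hand": 1}
    - {"ax": 0, "ay": 0, "az": -2.7, "x": -0.8, "y": 0, "z": 0.1, "hand": 1}
    - {"ax": 0, "ay": 0, "az": -2.7, "x": -0.8, "y": 0, "z": 0, "hand": 1}
    - {"ax": 0, "ay": 0, "az": -2.7, "x": -0.8, "y": 0, "z": 0, "hand": 1}
    - {"ax": 0, "ay": 0, "az": -2.7, "x": -0.8, "y": 0, "z": 0, "hand": 1}

```text
t: 5.2
ee_pos: [0.5766, 0.0751, 0.046]
ee_rot: [0.582, 0.813, 0.0, 0.0]
wrist_force: [0.0, 0.1, 0.2]
gripper_width: 0.005
finger_force: 0.0
```

```bash
python3 -c "
from h import *
go(.036,.046)"
```

```text
t 5.2 pos [0.5766 0.0751 0.046 ] goal [0.5758 0.0745 0.046 ] shift cm [-0.03 -0.1  -0.  ] turn [ 0.03 -0.02  1.53] F [0.05 0.07 0.24] w 0.005
```

Request:
move_arm:
  deltas:
    - {"ax": 0, "ay": 0, "az": -2.7, "x": -0.8, "y": -0.1, "z": 0, "hand": 1}
    - {"ax": 0, "ay": 0, "az": -2.7, "x": -0.8, "y": 0, "z": 0, "hand": 1}
    - {"ax": 0, "ay": 0, "az": -2.7, "x": -0.8, "y": 0, "z": 0, "hand": 1}
    - {"ax": 0, "ay": 0, "az": -2.7, "x": -0.8, "y": 0, "z": 0, "hand": 1}
    - {"ax": 0, "ay": 0, "az": -2.7, "x": -0.8, "y": 0, "z": 0, "hand": 1}
    - {"ax": 0, "ay": 0, "az": -2.7, "x": -0.8, "y": 0, "z": 0, "hand": 1}

```text
t: 5.8
ee_pos: [0.5964, 0.0316, 0.046]
ee_rot: [0.462, 0.887, 0.0, 0.0]
wrist_force: [-0.5, 0.0, -0.0]
gripper_width: 0.005
finger_force: 0.0
```

```bash
python3 -c "
from h import *
go(.084,.046)
a=eyes.read_camera('top')['image'][125:245,170:310];b=eyes.read_camera('scene')['image'][130:250,220:360]
cv2.imwrite('pics/d.png',cv2.resize(np.hstack([a,b]),None,fx=2.85,fy=2.85,interpolation=2)[:,:,::-1])
"
```

```text
t 5.8 pos [0.5964 0.0316 0.046 ] goal [0.5963 0.0313 0.046 ] shift cm [-0.01 -0.02 -0.  ] turn [ 0.03 -0.    1.55] F [-0.5   0.03 -0.03] w 0.005
```

View pics/d.png

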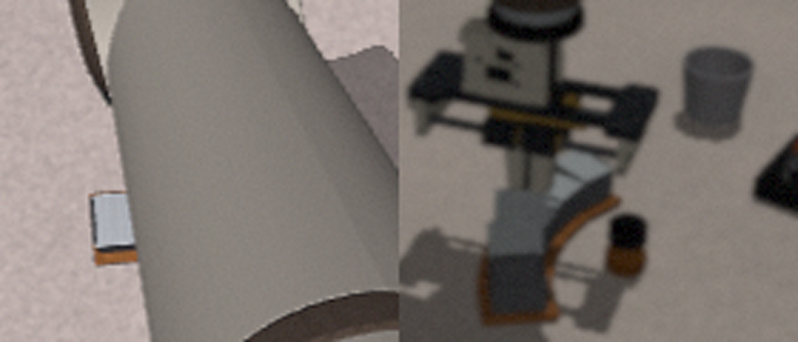

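Lids 1 and 2 lie flat (scene crop (585,165) and (575,190)), lid 3 is down under the fingertip, and lids 4 and 5 still stand. The caddy hasn't moved, so I'll continue. From here the goal is 84 mm plus the run past compartment 5.

Request:
move_arm:
  deltas:
    - {"ax": 0, "ay": 0, "az": -2.7, "x": -0.8, "y": 0, "z": 0, "hand": 1}
    - {"ax": 0, "ay": 0, "az": -2.7, "x": -0.8, "y": 0, "z": 0, "hand": 1}
    - {"ax": 0, "ay": 0, "az": -2.7, "x": -0.8, "y": 0, "z": 0, "hand": 1}
    - {"ax": 0, "ay": 0, "az": -2.7, "x": -0.8, "y": 0, "z": 0, "hand": 1}
    - {"ax": 0, "ay": 0, "az": -2.7, "x": -0.8, "y": 0, "z": 0, "hand": 1}
    - {"ax": 0, "ay": 0, "az": -2.7, "x": -0.8, "y": 0, "z": 0, "hand": 1}

```text
t: 6.5
ee_pos: [0.6279, -0.0037, 0.0458]
ee_rot: [0.332, 0.943, 0.0, -0.0]
wrist_force: [0.7, 0.2, -0.7]
gripper_width: 0.006
finger_force: 0.0
```

```bash
python3 -c "
from h import *
go(.132,.046)"
```

```text
t 6.5 pos [ 0.6279 -0.0037  0.0458] goal [ 0.628  -0.0045  0.046 ] shift cm [-0.05 -0.05 -0.02] turn [ 0.02 -0.02  1.54] F [ 0.75  0.22 -0.71] w 0.006
```

Request:
move_arm:
  deltas:
    - {"ax": 0, "ay": 0, "az": -2.7, "x": -0.8, "y": 0, "z": 0, "hand": 1}
    - {"ax": 0, "ay": 0, "az": -2.7, "x": -0.8, "y": 0, "z": 0, "hand": 1}
    - {"ax": 0, "ay": 0, "az": -2.7, "x": -0.8, "y": 0, "z": 0, "hand": 1}
    - {"ax": 0, "ay": 0, "az": -2.7, "x": -0.8, "y": 0, "z": 0, "hand": 1}
    - {"ax": 0, "ay": 0, "az": -2.7, "x": -0.8, "y": 0, "z": 0, "hand": 1}
    - {"ax": 0, "ay": 0, "az": -2.7, "x": -0.8, "y": 0, "z": 0, "hand": 1}
    - {"ax": 0, "ay": 0, "az": -2.7, "x": -0.8, "y": 0, "z": 0, "hand": 1}
    - {"ax": 0, "ay": 0, "az": 0, "x": 0, "y": 0, "z": 0, "hand": 1}

```text
t: 7.3
ee_pos: [0.6766, -0.0328, 0.0458]
ee_rot: [0.174, 0.985, 0.0, 0.0]
wrist_force: [0.4, -0.7, -0.6]
gripper_width: 0.002
finger_force: 0.0
```

Request:
move_arm:
  deltas:
    - {"ax": 0, "ay": 0, "az": 0, "x": 0, "y": 0, "z": -1, "hand": 1}
    - {"ax": 0, "ay": 0, "az": 0, "x": 0, "y": 0, "z": -3, "hand": 1}
    - {"ax": 0, "ay": 0, "az": 0, "x": 0, "y": 0, "z": -4, "hand": 1}
    - {"ax": 0, "ay": 0, "az": 0, "x": 0, "y": 0, "z": -4, "hand": 1}
    - {"ax": 0, "ay": 0, "az": 0, "x": -3, "y": 3, "z": -2, "hand": 1}
    - {"ax": 0, "ay": 0, "az": 0, "x": -3, "y": 3, "z": 0, "hand": 1}
    - {"ax": 0, "ay": 0, "az": 0, "x": -3, "y": 3, "z": 0, "hand": 1}
    - {"ax": 0, "ay": 0, "az": 0, "x": -3, "y": 3, "z": 0, "hand": 1}

```text
t: 8.1
ee_pos: [0.8305, 0.0403, 0.1876]
ee_rot: [0.174, 0.985, 0.0, 0.001]
wrist_force: [1.0, 0.8, 0.3]
gripper_width: 0.007
finger_force: 0.0
```

```bash
python3 -c "
from h import *
go(.19,.186)
a=eyes.read_camera('top')['image'][125:245,170:310];b=eyes.read_camera('scene')['image'][130:250,220:360]
cv2.imwrite('pics/e.png',cv2.resize(np.hstack([a,b]),None,fx=2.85,fy=2.85,interpolation=2)[:,:,::-1])
"
```

```text
t 8.1 pos [0.8305 0.0403 0.1876] goal [ 0.6777 -0.0339  0.186 ] shift cm [ 11.81 -12.2    0.14] turn [0.04 0.06 0.79] F [1.02 0.83 0.26] w 0.007
```

View pics/e.png

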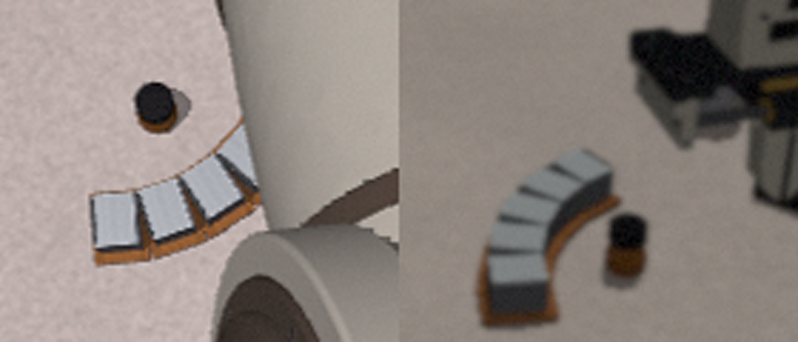

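All five lids are flat, from lid 1 at about (585,165) to lid 5 at about (517,268) in the scene crop. The caddy and jar are where they started and the arm is clear, so I'm handing in.

```bash
python3 -c "
from workcell import workorder
print(workorder.finish_job())"
```

```text
the job is handed in; nothing more can be done
None
```

All five lids were folded shut in order from 1 to 5 with one light, low sweep, the caddy and jar stayed in place, and the job was handed in at about 8 s.

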